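# Square up the cut soap loaf against the end stop

### The arm

A 7-joint arm with a two-finger parallel gripper is mounted at the origin on the work surface. World frame = base frame: x ahead of the robot, y to its left, z up, the work surface at z = 0. Lengths are in mm, angles in rad, forces in N, time in s.
With the tool pointing down it reaches from about 400 to 900 mm from the base axis. Payload 5.6 kg.
Tool frame: the origin (TCP) lies midway between the tips of the shut fingers; the grasp point (between the pads) lies 19 mm behind it; z points along the fingers, y is the line along which they close (so a half turn about z gives the same grasp; the last joint's range is limited). The gripper opens to 92 mm and grips with 3 to 60 N. Pads are 20 mm wide; open, the fingers measure 128 mm over their backs; the gripper's body (75 mm by 189 mm) begins 69 mm behind the grasp point.
Start: joints at [-1.165, 0.468, -0.012, 1.603, 0.006, 1.071, -0.056], TCP at [282.065, 585.618, 214.592] pointing down, gripper open.
Joint ranges: [-2.53, 2.53], [-0.31, 2.02], [-1.57, 1.55], [0.28, 2.44], [-1.29, 4.43], [0.15, 1.84], [-2.92, 2.92]. Speed limits (rad/s): [2.57, 2.57, 3.14, 3.14, 3.14, 3.14, 3.14].

### API

Orientations are given as a rotation vector (axis times angle).
In Python, from cell import robot, grip, kin, viewer gives the robot as it stands. Calls block until the motion is done:
- robot.movep(position, orientation): joint-space move of the TCP to a pose.
- robot.servo_line(position, feed=150, rotation=None): straight line of the TCP; rotation=None keeps the orientation; feed is the mean speed in mm/s.
- robot.goto_joints(angles): joint-space move.
- grip(opening, newtons=None): opening from 0.0 (shut) to 1.0 (fully open); newtons is the grip in N (None keeps the last); returns when the fingers have stopped.
- robot.hold(seconds).
- kin.ik(position, orientation): joint angles nearest the present ones, or None.
- robot.observe(): the state.
- viewer.read_camera(name): name is "side" or "top" or "wrist"; returns the picture (420x560x3 uint8, red, green, blue); there is no depth.
- viewer.camera_info(name): a dict with "camera_matrix" (3x3 intrinsics, pixels), "R" (3x3) and "t" (3): a world point X has camera coordinates R X + t. Camera axes: x right, y down, z forward; pixel columns grow to the right and rows downward; lengths in mm; the calibration is good to about 2 mm. A picture is of the moment at which its call begins: read the wrist's pose just before it. camera_info takes no time and is no camera call; for the wrist camera it gives the pose at the moment of the call.
A pose or a line that the arm cannot do raises robot.IKError and nothing moves.
- robot.job_done(): hands the job in; it is judged then, once.
Trained networks look in the newest picture that a camera, given by its name, has taken for a name from the list of things; names that differ only in an ending like _2 or _b are one class to them, and where a whole thing is asked for, a point or a joint stands for the part that bears it (a point fixed in the world has none). Each returns a list of dicts, best first, with "confidence" (0 to 1); they miss things now and then, are a little off and sometimes report something else, mostly with a low value. They report only what shows in the picture. A call takes as long as a camera call. They do not tell look-alikes from the thing itself.
- viewer.silhouettes(name, camera): "mask" (420x560 bool, what is visible of it).
- viewer.pinpoint(name, camera): "at" ([x, y, z] in mm, in the coordinates of the camera as it stood for that picture, good to about 4 mm: a listed point, or the origin of a listed thing).
The state is a dict: "t": time; "joints": joint angles; "joint_velocities": joint speeds; "joint_torque": joint torques, N m; "tcp_pos": TCP position; "tcp_rot": TCP orientation; "contact_force": force on the tool from outside, world axes, zero at the start; "wrist_torque": the same for the moment, N m; "grip_width": opening from 0.0 (shut) to 1.0 (fully open); "grip_force": force on a finger pad.
Only numpy, scipy, OpenCV 4.12 (cv2) and the standard library are available. Lean on these libraries where they do the work, as an engineer would, in place of code of your own. Each camera call takes 0.05 s, during which the arm holds its last target. There are 200 camera calls.

### The job

The soap loaf on the cutting board has been sliced and its five slices must be squared up for the lengthwise cut: with the fingertips, gently push the whole row along the board as one train until the first slice is right up against the end stop, and leave every slice flush against the fence with the row closed up. Only push: do not pinch, lift, tip or dent the soft slices, do not pull the row apart or shift the clamped stop, and leave the tumbler, bottles and mould alone. Finish with your hand clear of the soap.

Things in the scene. Friction and masses are not known exactly. Their poses are not given: they have to be found in the camera images.
- board: Wooden soap cutting board, fixed, 400 mm long. Origin on the table under the middle of its bed; x runs along the board towards the end stop, y points away from the fence (towards the robot's side), z up. Bed: x from -200 to 200 mm, y from -47.5 to 47.5 mm, its top 24 mm above the table; near long edge and -x end open.
- fence_mid (a point): Point on the fence's face at bed height, half-way along; axes as the board's. The fence is an 18 mm thick wooden wall along the whole far edge of the bed: its face, against which the soap goes, is the board's plane y = -47.5 mm, its top is 40 mm above the bed.
- stop_face (a point): Point on the end stop's face that meets the soap (it looks along -x), at bed height, 32 mm out from the fence; axes as the board's. Upright aluminium plate 8 mm thick, 62 mm wide with a knife slot, top 57 mm above the bed, hung from a carriage clamped on top of the fence (black knob, top 99 mm above the table). Its place differs each time; it slips at about 60 N.
- slice1: Soap slice 1 (the first, nearest the end stop): an upright block with a mauve body and a yellow top layer, 25 mm thick (its x, along the board), 64 mm wide (its y, across the board), 52 mm tall (its z); about 85 g, slides freely, soft: dents above 90 N, as when it is slammed against fence or stop. Origin at the centre of its underside, on the bed.
- slice2: Soap slice 2 (number 2 counted from the stop's side): an upright block with a mauve body and a yellow top layer, 25 mm thick (its x, along the board), 64 mm wide (its y, across the board), 52 mm tall (its z); about 85 g, slides freely, soft: dents above 90 N, as when it is slammed against fence or stop. Origin at the centre of its underside, on the bed.
- slice3: Soap slice 3 (number 3 counted from the stop's side): an upright block with a mauve body and a yellow top layer, 25 mm thick (its x, along the board), 64 mm wide (its y, across the board), 52 mm tall (its z); about 85 g, slides freely, soft: dents above 90 N, as when it is slammed against fence or stop. Origin at the centre of its underside, on the bed.
- slice4: Soap slice 4 (number 4 counted from the stop's side): an upright block with a mauve body and a yellow top layer, 25 mm thick (its x, along the board), 64 mm wide (its y, across the board), 52 mm tall (its z); about 85 g, slides freely, soft: dents above 90 N, as when it is slammed against fence or stop. Origin at the centre of its underside, on the bed.
- slice5: Soap slice 5 (the last, at the tail of the row): an upright block with a mauve body and a yellow top layer, 25 mm thick (its x, along the board), 64 mm wide (its y, across the board), 52 mm tall (its z); about 85 g, slides freely, soft: dents above 90 N, as when it is slammed against fence or stop. Origin at the centre of its underside, on the bed.
- tumbler: Glass tumbler full of clear soap chunks, 76 mm wide, 115 mm tall, beyond the stop's end of the board; bystander. Origin under its centre.
- spray: Small pale spray bottle with a white pump, 33 mm wide, 114 mm tall, on the table behind the fence; bystander. Origin under its centre.
- fragrance: Amber fragrance bottle with a black cap, 38 mm wide, 78 mm tall, on the table behind the fence; bystander. Origin under its centre.
- mould: Grey silicone soap mould, 100 x 75 mm, 32 mm tall, on the table beyond the tail end of the board; bystander. Origin under its centre.
There are look-alikes about, which are no part of the job. What is shaped like the slice5 but blue is not meant. Leave any blue look-alike of the slice1 alone.

How it is judged (in metres and radians):
At the end, for the whole second after the job is handed in: First slice within 3.5 mm of the end stop; the row closed (all gaps from the stop to the last slice add up to at most 6.5 mm); every slice within 4 mm of the fence, square to the board within 0.10 rad, upright and standing on the bed (x of slice1 in the frame of stop_face above -0.016 m and x of slice5 in the frame of stop_face above -0.119 m and y of each of slice1, slice2, slice3, slice4, slice5 in the frame of board below -0.0115 m and angle between the x axis of each of slice1, slice2, slice3, slice4, slice5 and the x axis of board, either way round below 0.1 rad and angle between each of slice1, slice2, slice3, slice4, slice5's own z axis and vertical below 0.06 rad and z of each of slice1, slice2, slice3, slice4, slice5 in the frame of board below 0.028 m); the robot touches nothing.
It fails at once if a soap slice is lifted off the bed or tipped over (z of any of slice1, slice2, slice3, slice4, slice5 in the frame of board above 0.032 m or angle between any of slice1, slice2, slice3, slice4, slice5's own z axis and vertical above 0.35 rad).
It fails at once if the row is pulled apart: a gap of more than about 15 mm opens between neighbouring slices (distance between slice1 and slice2 above 0.04 m or distance between slice2 and slice3 above 0.04 m or distance between slice3 and slice4 above 0.04 m or distance between slice4 and slice5 above 0.04 m).
It fails at once if a slice is dented (pushed with over 90 N) or pinched between the fingers (over 30 N on it from the fingers with neither the board, the stop nor a neighbour taking the push) (contact force between the fingers and slice1 above 90 N or contact force between the fingers and slice2 above 90 N or contact force between the fingers and slice3 above 90 N or contact force between the fingers and slice4 above 90 N or contact force between the fingers and slice5 above 90 N or (contact force between the fingers and slice1 above 30 N and contact force between slice1 and board below 10 N and contact force between slice1 and slice2 below 10 N) or (contact force between the fingers and slice2 above 30 N and contact force between slice2 and board below 10 N and contact force between slice2 and slice1 below 10 N and contact force between slice2 and slice3 below 10 N) or (contact force between the fingers and slice3 above 30 N and contact force between slice3 and board below 10 N and contact force between slice3 and slice2 below 10 N and contact force between slice3 and slice4 below 10 N) or (contact force between the fingers and slice4 above 30 N and contact force between slice4 and board below 10 N and contact force between slice4 and slice3 below 10 N and contact force between slice4 and slice5 below 10 N) or (contact force between the fingers and slice5 above 30 N and contact force between slice5 and board below 10 N and contact force between slice5 and slice4 below 10 N)).
It fails at once if the clamped end stop is shifted by more than 4 mm (distance of stop_face from where it was at the start of the episode above 0.004 m).
It fails at once if the tumbler, a bottle or the mould is moved by more than 15 mm or tipped (distance of any of tumbler, spray, fragrance, mould from where it was at the start of the episode above 0.015 m or angle between any of tumbler, spray, fragrance, mould's own z axis and vertical above 0.3 rad).
It also fails if it takes over 61 s, if anything falls off the work surface, if the arm or the gripper's body presses on something with over 40 N, if the wrist force passes 120 N, or if a joint passes its speed limit or range.

## Working session

There is one attempt and no reset: what is moved stays moved. The work goes in short steps, each a Python script; the robot and the scene stay as the last script left them, time stands still between calls to the robot, and variables do not carry over. Pictures are saved under pics/ and viewed, at most 10 in all, crops included, and the job is handed in when it is done.

```bash
mkdir -p pics; ls; cat > h.py <<'E'
import numpy as np, cv2
from cell import robot, grip, kin, viewer
def snap(c,f):
    im=viewer.read_camera(c); cv2.imwrite('pics/'+f,cv2.cvtColor(im,cv2.COLOR_RGB2BGR)); return im
def find(n,c):
    i=viewer.camera_info(c); R=np.array(i['R']);t=np.array(i['t'])
    return [(np.round(R.T@(np.array(d['at'])-t),1),round(d['confidence'],2)) for d in viewer.pinpoint(n,c)]
E
python3 - <<'E'
from h import *
for c in ['top','side']:
    snap(c,c+'0.png')
    for n in ['board','fence_mid','stop_face','slice1','slice5','tumbler','spray','fragrance','mould']: print(c,n,find(n,c))
print(robot.observe())
E
```

```text
pics
top board []
top fence_mid [(array([566.5, -50.9,  26.6]), 0.96)]
top stop_face [(array([548.5,  91.1,  21. ]), 0.86)]
top slice1 [(array([ 520. , -112.8,   28.3]), 0.82), (array([524.4, -37.3,  24. ]), 0.8), (array([ 518.6, -140.1,   24.7]), 0.77), (array([523. , -60. ,  23.3]), 0.58), (array([386.4, -70.9,   3.7]), 0.58), (array([519.5, -88.3,  23.6]), 0.53), (array([373.1,  60.8,   1.7]), 0.5)]
top slice5 [(array([ 520. , -112.8,   28.3]), 0.82), (array([524.4, -37.3,  24. ]), 0.8), (array([ 518.6, -140.1,   24.7]), 0.77), (array([523. , -60. ,  23.3]), 0.58), (array([386.4, -70.9,   3.7]), 0.58), (array([519.5, -88.3,  23.6]), 0.53), (array([373.1,  60.8,   1.7]), 0.5)]
top tumbler [(array([582.6, 251.8,   0.8]), 0.69)]
top spray [(array([669.5,  37.5,  -4. ]), 0.59)]
top fragrance [(array([ 680.4, -122.7,    4.4]), 0.5), (array([ 513.8, -362.7,    1.5]), 0.17)]
top mould [(array([ 5.113e+02, -3.646e+02,  2.000e-01]), 0.89)]
side board [(array([521. , -50.8,  -0. ]), 0.83)]
side fence_mid [(array([569.5, -56.1,  21.4]), 0.82)]
side stop_face [(array([549.4,  93.5,  25.1]), 0
[... 806 characters left out ...]
 array([-1.16501737,  0.46750724, -0.01157115,  1.60271373,  0.00603123,
        1.07140196, -0.05632466]), 'joint_velocities': array([ 0.00025495, -0.00055804,  0.00089082,  0.00100819, -0.0005671 ,
       -0.00033499,  0.00026751]), 'joint_torque': array([-1.94181985e-04, -5.20437205e+01, -1.28898374e-02, -2.44051749e+01,
       -5.67436405e-02,  1.13906240e-02,  2.72359108e-05]), 'tcp_pos': array([282.0762883 , 585.60401148, 214.58196685]), 'tcp_rot': array([ 6.99185270e-01,  3.06271842e+00, -1.47243161e-05]), 'contact_force': array([-0.57545683,  0.33486933,  0.80319799]), 'wrist_torque': array([ 0.015829  ,  0.01501737, -0.01521444]), 'grip_force': 0.0, 'grip_width': 1.0000138204383442}
```

View pics/top0.png

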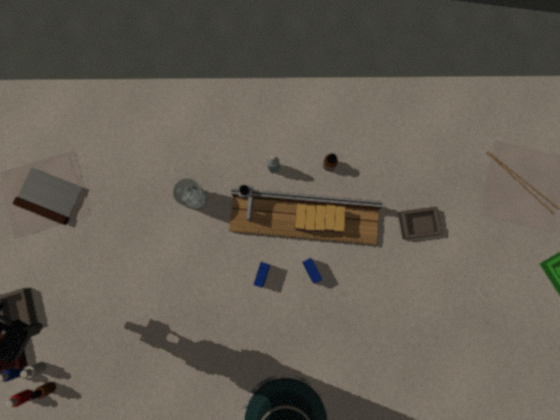

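View pics/side0.png

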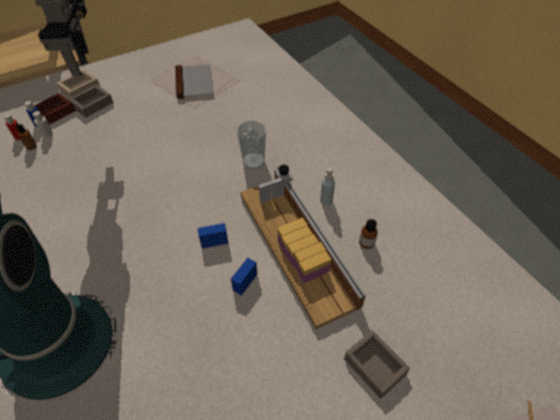

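The top view shows the yellow row at columns 297–345, rows 205–230. The stop plate is at column 250, the fence runs from (232,192) to (380,206), and the blue look-alikes are at (262,275) and (312,270). The side view agrees. The row needs about 120 mm along +board x and about 10 mm towards the fence. Next I'll look from above with the wrist camera.

```bash
cat >> h.py <<'E'
from scipy.spatial.transform import Rotation as Ro
def orient(th,s=1):
    u=np.array([np.sin(th),np.cos(th),0]); v=np.array([-np.cos(th),np.sin(th),0])*s
    z=np.array([0,0,-1.]); return Ro.from_matrix(np.c_[np.cross(v,z),v,z]).as_rotvec()
E
python3 - <<'E'
from h import *
for s in (1,-1): print(s,kin.ik([500,-30,330],orient(.09,s)))
s=min((1,-1),key=lambda s:abs(kin.ik([500,-30,330],orient(.09,s))[6]) if kin.ik([500,-30,330],orient(.09,s)) is not None else 9)
robot.movep([500,-30,330],orient(.09,s)); print(s)
grip(0.0,10)
snap('wrist','w1.png')
for n in ['fence_mid','stop_face','slice1']: print(n,find(n,'wrist'))
o=robot.observe();print(o['t'],o['tcp_pos'],o['contact_force'])
E
```

```text
1 [ 1.03844939  0.36973817 -1.29012814  1.76184589  0.36954555  1.29185828
  2.7128482 ]
-1 [-0.58007615  0.0975801   0.62680483  1.84788768 -0.06099739  1.21519594
 -0.02427534]
-1
fence_mid [(array([563. , -54.9,  22.6]), 0.8)]
stop_face [(array([549.1,  91.2,  20.5]), 0.76), (array([674.2,  33.3,   2.9]), 0.39)]
slice1 [(array([ 521.1, -111.5,   20.7]), 0.79), (array([518.9, -89.6,  22.7]), 0.71), (array([379.6, -67.5,  -2.3]), 0.71), (array([ 515.5, -143. ,   21. ]), 0.63), (array([371.1,  59.8,   3.8]), 0.62), (array([520.5, -64.1,  23. ]), 0.58), (array([522.3, -47. ,  21. ]), 0.57)]
4.9 [499.99844137 -29.98619629 329.99462628] [ 0.20967448 -0.21108263  0.26116353]
```

View pics/w1.png

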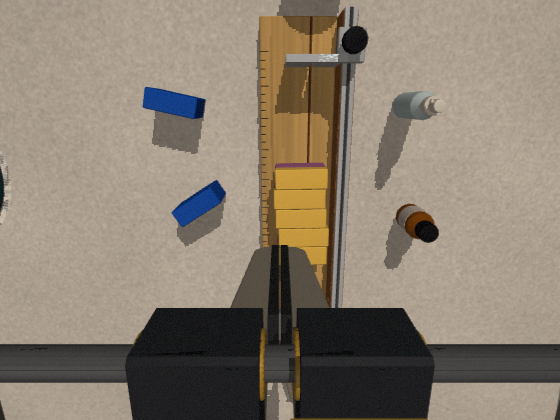

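The wrist view shows the row running from row 165 down to about row 264, at columns 274–328. The stop plate's lower edge is near row 66, the near bed edge is at about column 260, and the fence is at about column 345. I'll project these edges to world coordinates.

```bash
cat >> h.py <<'E'
def proj(px,z,c='wrist'):
    i=viewer.camera_info(c);R=np.array(i['R']);t=np.array(i['t']);C=-R.T@t
    d=R.T@np.linalg.inv(i['camera_matrix'])@np.array([px[0],px[1],1.]); return C+d*(z-C[2])/d[2]
E
python3 - <<'E'
from h import *
for n,p,z in [('near0',(260,18),24),('near1',(261,240),24),('far0 fencetop',(353,10),64),('fencetop1',(332,300),64),('s1 fl',(274,170),76),('s1 fr',(326,168),76),('s1 bl',(276,190),76),('s5 br',(328,264),76),('s5 l',(279,246),76),('s5 fr',(328,246),76),('stop l',(286,66),81),('stop r',(345,66),81)]: print(n,proj(p,z)[:2].round(1))
im=cv2.imread('pics/w1.png')[0:300,230:390]
cv2.imwrite('pics/w1c.png',cv2.resize(im,None,fx=2,fy=2,interpolation=cv2.INTER_CUBIC))
E
```

```text
near0 [492.  149.1]
near1 [ 463.1 -134. ]
far0 fencetop [595.1 139.1]
fencetop1 [ 554.4 -215. ]
s1 fl [492.8 -26.4]
s1 fr [554.8 -29.7]
s1 bl [492.9 -51.1]
s5 br [ 550.6 -154.9]
s5 l [ 489.8 -124.3]
s5 fr [ 551.9 -129.9]
stop l [516.9  87.4]
stop r [581.1  81.5]
```

View pics/w1c.png

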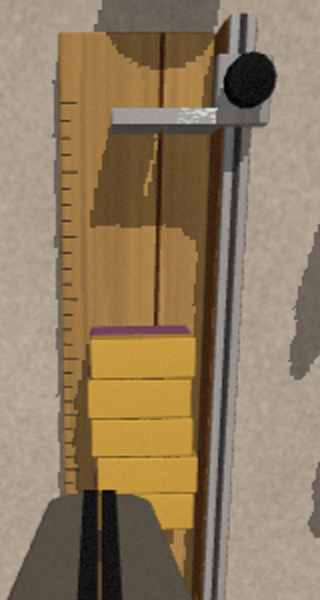

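Board pose: fence_mid ≈ (566.5, −53) and heading 0.10 rad. The stop face is 142 mm along from fence_mid. The slices stand 5–12 mm off the fence and are staggered. First I'll push each slice gently to the fence with force guarding.

```bash
cat >> h.py <<'E'
TH=.10; F=np.array([566.5,-53.,0]); U=np.array([np.sin(TH),np.cos(TH),0]); V=np.array([-np.cos(TH),np.sin(TH),0])
Z=36.
def P(s,d,z=Z): return F+s*U+d*V+np.array([0,0,z])
def where():
    p=robot.observe()['tcp_pos']-F; return p@U,p@V
def guard(s0,d0,s1,d1,lim,step=1.5,feed=30):
    """guarded line; returns (s,d,force) where the resistance exceeded lim, else end"""
    a,b=P(s0,d0),P(s1,d1); L=np.linalg.norm(b-a); e=(b-a)/L; f=0;ref=robot.observe()['contact_force']
    fs=[]
    for k in np.arange(step,L+step,step):
        robot.servo_line(a+e*min(k,L),feed=feed)
        f=-(robot.observe()['contact_force']-ref)@e; fs.append(round(f,1))
        if f>lim: break
    return (*np.round(where(),1),fs)
E
python3 - <<'E'
from h import *
R=orient(TH,-1)
robot.movep(P(8,112,140),R); robot.servo_line(P(8,112),feed=150)
print(robot.observe()['t'])
print(guard(8,112,8,102,6,step=5)); print(robot.observe()['t'])
print(guard(8,102,8,78,8)); print(robot.observe()['t'])
E
```

```text
6.5417
(np.float64(8.0), np.float64(101.8), [np.float64(0.1), np.float64(-1.1)])
7.175
(np.float64(8.1), np.float64(79.0), [np.float64(0.5), np.float64(0.9), np.float64(1.4), np.float64(0.4), np.float64(2.0), np.float64(1.6), np.float64(1.4), np.float64(1.6), np.float64(1.2), np.float64(1.7), np.float64(0.7), np.float64(1.4), np.float64(1.9), np.float64(1.5), np.float64(1.4), np.float64(5.4), np.float64(6.4)])
11.425
```

```bash
python3 - <<'E'
from h import *
print(guard(8.1,78.5,8,74,13,step=1))
sp=8
for s in (-17,-42,-67,-92):
    robot.servo_line(P(sp,98),feed=120); robot.servo_line(P(s,98),feed=120)
    robot.servo_line(P(s,89),feed=50) 
    r=guard(s,89,s,74,13,step=2,feed=35); print(s,r[:2],[float(x) for x in r[2]],robot.observe()['t']); sp=s
robot.servo_line(P(sp,105),feed=150); 
robot.servo_line(P(-135,105),feed=200); 
snap('wrist','w2.png'); print(robot.observe()['t'])
E
```

```text
(np.float64(8.2), np.float64(79.1), [np.float64(0.9), np.float64(3.5), np.float64(7.2), np.float64(8.8), np.float64(11.2)])
-17 (np.float64(-16.8), np.float64(78.8)) [-0.5, -0.5, -0.7, 0.5, 0.2, 5.5, 9.5, 12.0] 15.7167
-42 (np.float64(-41.7), np.float64(78.6)) [0.7, 1.4, 1.1, 1.1, 0.6, 6.0, 10.5, 13.7] 18.7583
-67 (np.float64(-66.7), np.float64(78.3)) [0.2, 0.7, 1.2, 1.2, 1.1, 5.9, 10.4, 13.3] 21.8
-92 (np.float64(-91.9), np.float64(78.0)) [0.4, 0.4, 0.6, 0.5, -0.0, 5.0, 9.7, 12.9] 24.8417
25.6167
```

View pics/w2.png

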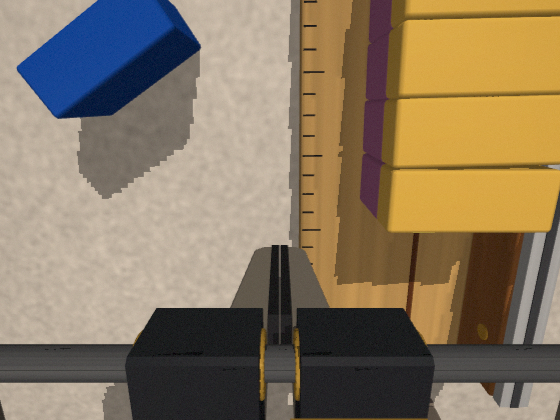

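All slices met the fence at 79.1 to 78.0 mm, so I'm refining the heading to 0.089. The view shows the row square along the fence (tail slice edge at row 232, columns 385–555). Next I'll push the train from the tail.

```bash
sed -i 's/^TH=.10/TH=.089/' h.py; python3 - <<'E'
from h import *
D=29
p=where(); robot.servo_line(P(-136,p[1]),feed=100,rotation=orient(TH,-1)); robot.servo_line(P(-136,D),feed=120)
robot.servo_line(P(-122,D),feed=60)
r=guard(-122,D,-108,D,8,step=2); print(r[:2],[float(x) for x in r[2]])
if max(r[2])<8:
    r0=robot.observe()['contact_force']
    robot.servo_line(P(-50,D),feed=35); print((robot.observe()['contact_force']-r0)@U, where())
    robot.servo_line(P(-6,D),feed=35); print((robot.observe()['contact_force']-r0)@U, where())
snap('wrist','w3.png'); print(robot.observe()['t'])
E
```

```text
(np.float64(-108.0), np.float64(29.0)) [-1.2, -0.5, -0.9, -1.3, -0.2, 2.1, 1.4]
-0.73628778613264 (np.float64(-49.98689935875821), np.float64(28.973884622925723))
-0.50157295374745 (np.float64(-5.8124745006711125), np.float64(28.995224762531908))
32.0583
```

View pics/w3.png

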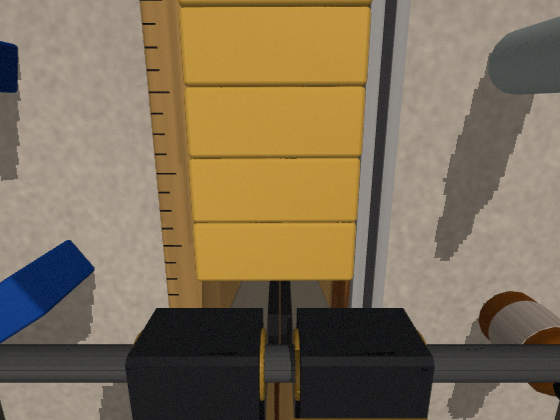

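The row is square and closed (tail edge at row 280, columns 197–352). Next I'll push in small guarded steps until it meets the stop.

```bash
python3 - <<'E'
from h import *
D=29
r=guard(-6,D,22,D,10,step=1.5,feed=20); print(r[:2],[float(x) for x in r[2]],robot.observe()['t'])
E
```

```text
(np.float64(6.0), np.float64(29.1)) [1.2, 1.7, 0.9, 0.6, 0.7, 0.9, 1.3, 1.8, 5.7, 8.4, 11.9] 34.8083
```

Contact came where predicted, about s = 6. I'll back off, rise and check from above.

```bash
python3 - <<'E'
from h import *
robot.servo_line(P(-15,29),feed=60); robot.servo_line(P(-15,29,170),feed=200)
robot.servo_line(P(-5,60,260),feed=200)
im=snap('wrist','w4.png'); print(robot.observe()['t'])
print(find('slice1','wrist'),find('stop_face','wrist'))
E
```

```text
36.875
[(array([538.8,  27.8,  23.3]), 0.98), (array([369.2,  61.6,   1.4]), 0.88), (array([381.3, -68.3,  -4.1]), 0.72), (array([537.3,   5.8,  22.8]), 0.62), (array([532. , -24. ,  23.4]), 0.58), (array([545.1,  51.8,  23.8]), 0.57), (array([ 514.7, -362.8,   -0.7]), 0.24)] []
```

View pics/w4.png

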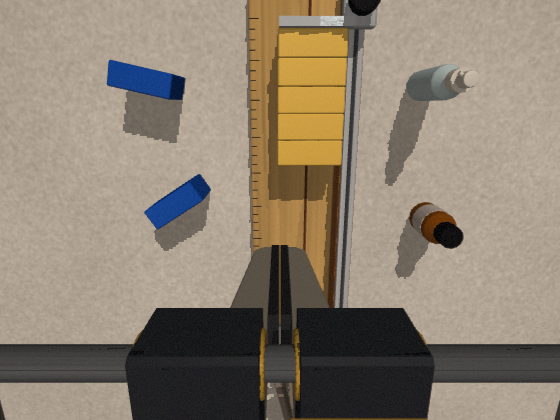

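The row is against the stop and closed (rows 28–165, columns 278–348). I'll confirm fence contact with light pushes on each slice, starting at the tail, then retreat.

```bash
python3 - <<'E'
from h import *
robot.servo_line(P(28.5,110,200),feed=250); robot.servo_line(P(28.5,100),feed=200)
for s in (28.5,53.5,78.5,103.5,127):
    robot.servo_line(P(s,88),feed=120); robot.servo_line(P(s,82.5),feed=50)
    r=guard(s,82.5,s,75,9,step=1.5,feed=30); print(s,r[:2],[float(x) for x in r[2]],robot.observe()['t'])
    robot.servo_line(P(s,88),feed=100)
    if robot.observe()['t']>51: break
robot.servo_line(P(s,115),feed=150); robot.servo_line(P(60,115,200),feed=250)
snap('wrist','w5.png'); print(robot.observe()['t'])
E
```

```text
28.5 (np.float64(28.6), np.float64(78.8)) [0.5, -0.7, 2.6, 7.4, 11.4] 40.2
53.5 (np.float64(53.6), np.float64(78.7)) [-0.3, 0.2, 2.6, 8.0, 11.2] 42.35
78.5 (np.float64(78.6), np.float64(78.7)) [0.2, -0.5, 3.1, 7.7, 9.9] 44.5
103.5 (np.float64(103.6), np.float64(78.6)) [0.0, 0.1, 1.9, 6.0, 10.6] 46.65
127 (np.float64(127.1), np.float64(78.6)) [-0.9, 0.3, 1.5, 5.2, 10.2] 48.7833
50.3083
```

View pics/w5.png

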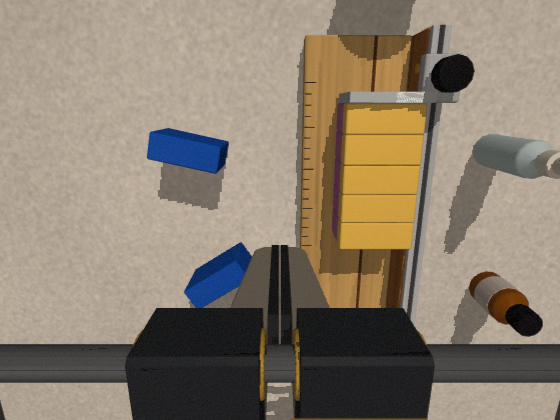

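All five slices hit the fence at the same depth, 78.6–78.8 mm. The row is closed against the stop (rows 100–248), and the hand is clear.

```bash
python3 -c "
from h import *
print(robot.job_done())"
```

```text
the job is handed in; nothing more can be done
None
```

I pushed the row up to the end stop, closed and with every slice flush against the fence, then moved the hand clear and handed the job in at about 50 s; pushes peaked near 14 N, and no verdict came back.

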